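# Clear the cell counter and tally the first three cells

## Task

Start a new blood cell count on the grey nine-key counter, using only a fingertip: first clear it by rolling the red wheel at its left end, its top going away from the keys, until it comes to its stop. Then tally the first cells called from the microscope, a neutrophil, a band cell and a monocyte: tap the leftmost key, then the third white key from the left, then the second red key from the left, each all the way down and with the finger off again before the next. Touch lightly, press no other key, and do not shift or lift the counter or disturb the timer, small box and dropper bottle beside it.

Things in the scene. Friction and masses are not known exactly. Their poses are not given: they have to be found in the camera images.
- cell_counter: flat grey cell counter, 94 x 258 x 46 mm, 0.5 to 0.75 kg, loose on soft rubber feet. Origin on the bench under its middle; x to its back, y to its left end (seen from the keys), z up. Its housing spans x -28 to 47, y -129 to 116, z up to 46 mm. Nine round keys (odd red, even white), 15 mm wide, 22.8 mm apart, before its front: key n from the left has its top at x -39.5, y 114.3 - 22.8 n, z 23 mm
- key1_top (a point): centre of the top of key 1, the leftmost (red), moves with the key; the upright housing face stands 11 mm behind it and 23 mm higher, so come down in front of that face
- key6_top (a point): centre of the top of key 6, the third white key from the left, moves with the key; housing behind it as for key 1
- key3_top (a point): centre of the top of key 3, the second red key from the left, moves with the key; housing behind it as for key 1
- wheel_top (a point): highest point of the red clearing wheel (34 mm across, 12 mm thick, level axle along the counter's y, at the outside of its left end: y 117 to 129, top z 44 mm); the point is in the middle of the thickness. The housing beside it is 2 mm higher, so keep the fingertip outside y = 117 mm
- cell_counter_clear (a joint): clearing wheel, rad: grows as the top of the wheel is rolled away from the keys (counter +x); hard stop at 2.0, the cleared position; starts between 0 and 0.5. Turns easily (about 1.2 N at the rim) and stays where it is left
- cell_counter_key1 (a joint): count key 1 from the left, m: 0 up, 0.004 fully down; spring return, 1.2 N to start it and about 2.8 N to hold it down
- cell_counter_key2 (a joint): count key 2 from the left, m: 0 up, 0.004 fully down; spring return, 1.2 N to start it and about 2.8 N to hold it down
- cell_counter_key3 (a joint): count key 3 from the left, m: 0 up, 0.004 fully down; spring return, 1.2 N to start it and about 2.8 N to hold it down
- cell_counter_key4 (a joint): count key 4 from the left, m: 0 up, 0.004 fully down; spring return, 1.2 N to start it and about 2.8 N to hold it down
- cell_counter_key5 (a joint): count key 5 from the left, m: 0 up, 0.004 fully down; spring return, 1.2 N to start it and about 2.8 N to hold it down
- cell_counter_key6 (a joint): count key 6 from the left, m: 0 up, 0.004 fully down; spring return, 1.2 N to start it and about 2.8 N to hold it down
- cell_counter_key7 (a joint): count key 7 from the left, m: 0 up, 0.004 fully down; spring return, 1.2 N to start it and about 2.8 N to hold it down
- cell_counter_key8 (a joint): count key 8 from the left, m: 0 up, 0.004 fully down; spring return, 1.2 N to start it and about 2.8 N to hold it down
- cell_counter_key9 (a joint): count key 9 from the left, m: 0 up, 0.004 fully down; spring return, 1.2 N to start it and about 2.8 N to hold it down
- timer: white bench timer, 66 x 62 x 17 mm, loose, left of the counter; origin in the centre of its underside
- coverslip_box: small white and red cardboard box, 28 x 52 x 22 mm, loose, right of the counter; origin in the centre of its underside
- oil_bottle: small white dropper bottle, 25 mm across, 66 mm high, loose, right of the counter; origin in the centre of its underside

How it is judged:
By the outcome, as a careful person would: the job done as asked, in the order asked, and still so for the second after the job is handed in, with the robot touching nothing.
It also fails if it takes over 69 s, if anything falls off the work surface, if the arm or the gripper's body presses on something with over 40 N, if the wrist force passes 120 N, or if a joint passes its speed limit or range.

## Robot

A 6-joint arm with a two-finger parallel gripper is mounted at the origin on a cart in front of the work surface, level with it; the furniture and walls round the work are solid. World frame = base frame: x ahead of the robot, y to its left, z up, the work surface at z = 0. Lengths are in m, angles in rad, forces in N, time in s.
With the tool pointing down it reaches from about 0.25 to 0.775 m from the base axis. Payload 8.9 kg.
Tool frame: the origin (TCP) lies at the very end of the fingers, on their centre line; the grasp point (between the pads) lies 19 mm behind it; z points along the fingers, y is the line along which they close (so a half turn about z gives the same grasp; the last joint's range is limited). The gripper opens to 85 mm and grips with 20 to 120 N. Pads are 22 mm wide; open, the fingers measure 114 mm over their backs; the gripper's body (76 mm by 85 mm) begins 54 mm behind the grasp point. The pads swing forward as they close: fully open they stand 13 mm farther back than shut.
Start: joints at [-0.139, 0.291, -0.153, 1.127, 0, 1.431], TCP at [0.525, 0, 0.231] pointing down, gripper open.
Joint ranges: [-2.52, 2.52], [-0.91, 1.74], [-1.3, 1.37], [-1.96, 2.02], [-1.52, 1.47], [-3.14, 3.14]. Speed limits (rad/s): [2.22, 2.22, 2.79, 3.14, 3.14, 3.14].

## Interface

Orientations are given as a rotation vector (axis times angle).
In Python, from station import * gives the robot as it stands.
- The arm moves only by the shell command python3 -m crank 'ROWS' [FORCE]. ROWS is JSON, a list of rows, each a list of 3 entries, a list of its own where there are three numbers: the turn, a rotation vector about the tool's x, y, z as a fraction of full scale, then the shift along the tool's x, y, z as a fraction of full scale, then the finger opening in mm, from 0 to 85.4. A call has 1 to 20 rows; each row shifts and turns the commanded pose from where the row before left it, along the tool's axes as they then stand; what a row does not reach is not made up. Full scale, the value 1, is 400 mm for a shift and 90 degrees for a turn. A row lasts 1/12 s, in which the tool goes at most 41.7 mm and 7.16 degrees, less where a joint would pass 70% of its speed; a pose out of reach is approached as far as the arm can. A call with a number of a shift or a turn outside -1 to 1 is refused whole. A call with a gripper value outside its range is refused whole. The fingers move at their own pace and stop on an object; FORCE is the grip in N (left out, the last holds). Time passes only in rows, so rows that do not move let the fingers close. It gives the time, the measured TCP pose, the force, the opening and the grip force at its end, in the units of the state.
- read_state(): the state, without advancing time (a new reading comes with each control period).
- get_image(name): name is "scene" or "side" or "wrist"; returns the picture (400x640x3 uint8, blue, green, red); there is no depth.
- get_calibration(name): a dict with "camera_matrix" (3x3 intrinsics, pixels), "k1" (the pictures are not rectified: a ray, as slopes to the right and down, at radius r is drawn at 1 + k1 r^2 times it, then the intrinsics apply), "eye" and "orientation" of the camera in the world. Camera axes: x right, y up, looking along -z (the intrinsics and any distortion apply to the point x, -y, -z); pixel columns grow to the right and rows downward; lengths in m; the calibration is good to about 2 mm. A picture is of the moment at which its call begins: read the wrist's pose just before it. get_calibration takes no time and is no camera call; for the wrist camera it gives the pose at the moment of the call.
- sign_off(): hands the job in; it is judged then, once.
The state is a dict: "clock": time; "joint_pos": joint angles; "qvel": joint speeds; "joint_torque": joint torques, N m; "position": TCP position; "orientation": TCP orientation; "wrist_force": force on the tool from outside, world axes, zero at the start; "ft_torque": the same for the moment, N m; "width": opening from 0.0 (shut) to 1.0 (fully open); "finger_force": force on a finger pad.
Only numpy, scipy, OpenCV 4.12 (cv2) and the standard library are available. Lean on these libraries where they do the work, as an engineer would, in place of code of your own. Each camera call takes 0.05 s, during which the arm holds its last target. There are 200 camera calls.

## Working session

There is one attempt and no reset: what is moved stays moved. The work goes in short steps, Python scripts to look and compute and a shell command to move; the robot and the scene stay as the last step left them, time stands still between calls to the robot, and variables do not carry over. Pictures are saved under pics/ and viewed, at most 10 in all, crops included, and the job is handed in when it is done.

```bash
mkdir -p pics; ls; python3 - <<'E'
from station import *
import cv2,numpy as np
s=read_state();print({k:np.round(v,3).tolist() for k,v in s.items()})
for n in("scene","side","wrist"):
    im=get_image(n);cv2.imwrite(f"pics/{n}0.png",im)
    c=get_calibration(n);print(n,c)
a=[cv2.imread(f"pics/{n}0.png") for n in("scene","side")]
cv2.imwrite("pics/a.png",cv2.resize(np.vstack(a),(640,600) ) if 0 else np.vstack([cv2.resize(i,(480,300)) for i in a]))
E
```

```text
pics
{'clock': 0.0, 'joint_pos': [-0.139, 0.291, -0.154, 1.127, 0.0, 1.432], 'qvel': [-0.001, 0.0, -0.002, 0.001, 0.002, 0.0], 'joint_torque': [-0.003, -53.715, 33.136, 0.016, -0.0, 0.0], 'position': [0.525, 0.0, 0.231], 'orientation': [-2.221, -2.221, 0.001], 'wrist_force': [-0.306, -0.266, 0.618], 'ft_torque': [0.029, -0.019, 0.037], 'finger_force': 0.0, 'width': 0.997}
scene {'camera_matrix': array([[369.04493249,   0.        , 320.79602326],
       [  0.        , 369.04493249, 200.65151915],
       [  0.        ,   0.        ,   1.        ]]), 'k1': -0.07189469472514488, 'eye': array([ 0.09830745, -0.73180293,  0.52825102]), 'orientation': array([ 1.04736603, -0.27030403, -0.43533062])}
side {'camera_matrix': array([[381.11474962,   0.        , 323.43088223],
       [  0.        , 381.11474962, 199.36437597],
       [  0.        ,   0.        ,   1.        ]]), 'k1': -0.00046977998354057757, 'eye': array([ 0.14823067, -0.61242577,  0.51816573]), 'orientation': array([ 0.97064321, -0.26996596, -0.46633944])}
wrist {'camera_matrix': array([[356.25520732,   0.        , 319.31982422],
       [  0.        , 356.25520732, 199.97952729],
       [  0.        ,   0.        ,   1.        ]]), 'k1': -0.024974205003883823, 'eye': array([0.52495182, 0.08328303, 0.37325846]), 'orientation': array([-0.32900608,  0.00257359, -0.00041581])}
```

View pics/scene0.png

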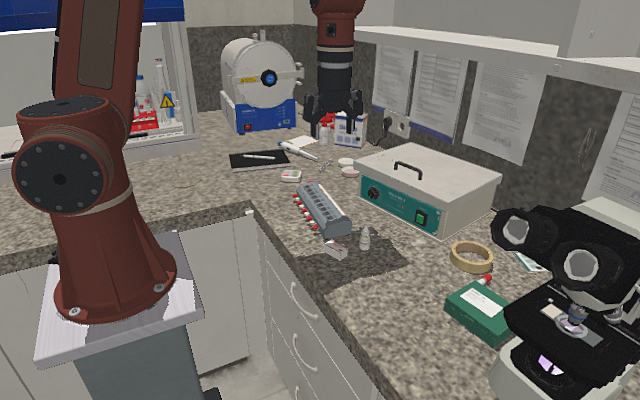

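View pics/wrist0.png

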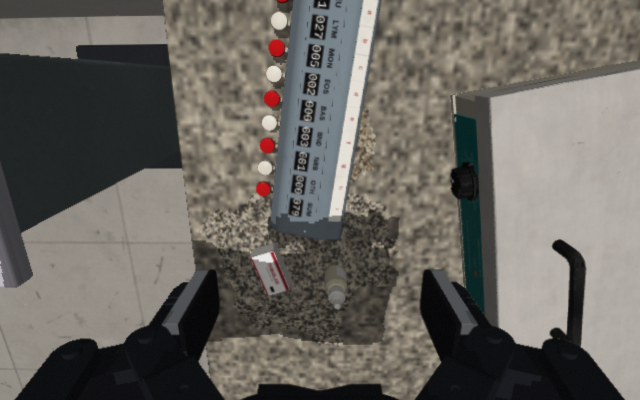

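The wrist picture shows key 9 at about (264,188), key 3 at (277,48) and key 1 at (283,0). The left end with the wheel lies out of view, and the box and bottle are at the bottom. I'll shift toward +y and up to see the left end.

```bash
python3 -m crank '[[[0,0,0],[0.09,0,-0.03],85],[[0,0,0],[0.09,0,-0.03],85],[[0,0,0],[0.09,0,-0.03],85],[[0,0,0],[0,0,0],85],[[0,0,0],[0,0,0],85],[[0,0,0],[0,0,0],85]]'
cat > h.py <<'E'
from station import *
import cv2,numpy as np
from scipy.spatial.transform import Rotation as R
def ray(c,px):
    K=c["camera_matrix"];d=(np.array(px,float)-K[:2,2])/K[0,0];u=d.copy()
    for _ in range(20): u=d/(1+c["k1"]*(u@u))
    return R.from_rotvec(c["orientation"]).apply([u[0],-u[1],-1])
def plane(c,px,z):
    r=ray(c,px);return c["eye"]+r*(z-c["eye"][2])/r[2]
def proj(c,p):
    q=R.from_rotvec(c["orientation"]).inv().apply(np.array(p)-c["eye"]);u=np.array([q[0],-q[1]])/-q[2]
    return c["camera_matrix"][0,0]*u*(1+c["k1"]*(u@u))+c["camera_matrix"][:2,2]
def tri(c1,p1,c2,p2):
    a,b=ray(c1,p1),ray(c2,p2);t=np.linalg.lstsq(np.c_[a,-b],c2["eye"]-c1["eye"],rcond=None)[0]
    A=c1["eye"]+t[0]*a;B=c2["eye"]+t[1]*b;return (A+B)/2,np.linalg.norm(A-B)
def reds(im):
    h=cv2.cvtColor(im,cv2.COLOR_BGR2HSV);m=(((h[...,0]<8)|(h[...,0]>172))&(h[...,1]>150)&(h[...,2]>90)).astype(np.uint8)
    n,_,st,ce=cv2.connectedComponentsWithStats(m);return [(ce[i].round(1).tolist(),st[i].tolist()) for i in range(1,n) if st[i][4]>15]
E
python3 - <<'E'
from h import *
c=get_calibration("wrist");im=get_image("wrist");cv2.imwrite("pics/w1.png",im)
for p,s in reds(im): print(p,s,plane(c,p,.023).round(4))
print("scene")
for p,s in reds(cv2.imread("pics/scene0.png")): print(p,s[2:],plane(get_calibration("scene"),p,.023).round(4))
E
```

```text
clock: 0.65
position: [0.5247, 0.1079, 0.2668]
orientation: [-2.22, -2.222, 0.001]
wrist_force: [-0.8, -0.3, -1.6]
width: 0.989
finger_force: 0.0
[349.1, 91.6] [333, 84, 33, 16, 377] [0.5551 0.1782 0.023 ]
[288.1, 113.4] [282, 107, 13, 14, 156] [0.491 0.156 0.023]
[283.3, 155.0] [277, 149, 13, 13, 143] [0.4845 0.1113 0.023 ]
[279.2, 193.4] [273, 187, 13, 13, 131] [0.4784 0.067  0.023 ]
[274.7, 230.2] [269, 225, 12, 11, 96] [0.4714 0.0213 0.023 ]
[271.0, 263.2] [266, 258, 11, 11, 103] [ 0.465  -0.0226  0.023 ]
scene
[144.5, 121.6] [29, 22, 317] [0.1559 1.1697 0.023 ]
[327.0, 118.4] [15, 15, 119] [0.9588 0.8116 0.023 ]
[309.1, 218.0] [5, 5, 16] [0.4658 0.0145 0.023 ]
[314.9, 226.6] [5, 4, 17] [ 0.4602 -0.0297  0.023 ]
[487.3, 277.0] [10, 9, 44] [ 0.6937 -0.3733  0.023 ]
```

View pics/w1.png

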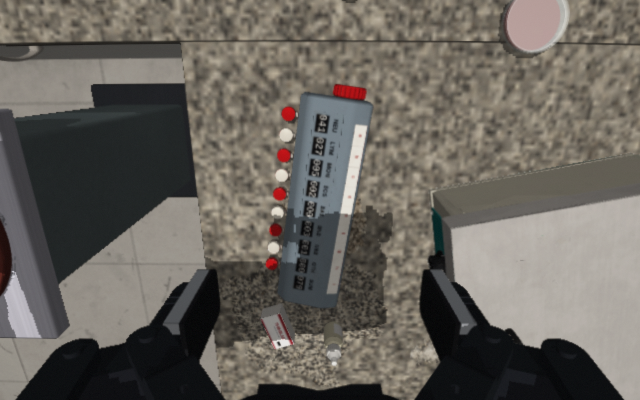

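The whole counter is seen: the red wheel is at (349,92), key 1 at (288,113), key 9 at (271,263). The box and bottle sit at the lower end. Spacing between key 1 and key 9 is 180.5 mm against the expected 182.4 mm. I'll check heights using the two wrist views.

```bash
python3 -m crank '[[[0,0,0.046],[0.02,0.03,0.08],0],[[0,0,0.046],[0.02,0.03,0.08],0],[[0,0,0],[0.02,0,0.08],0],[[0,0,0],[0,0,0],0],[[0,0,0],[0,0,0],0],[[0,0,0],[0,0,0],0],[[0,0,0],[0,0,0],0]]'
python3 - <<'E'
from h import *
s=read_state();print(s["position"],s["width"],s["wrist_force"])
c=get_calibration("wrist");im=get_image("wrist");cv2.imwrite("pics/w2.png",im)
for p,t in reds(im): print(p,t,plane(c,p,.023).round(4))
# w0/w1: same orientation, eye shifted with TCP
c0=dict(c,eye=np.array([0.52495182,0.08328303,0.37325846]),orientation=np.array([-0.32900608,0.00257359,-0.00041581]))
c1=dict(c0,eye=c0["eye"]+[-.0003,.1079,.0358])
r0=sorted([p for p,_ in reds(cv2.imread("pics/wrist0.png")) if p[0]<290],key=lambda p:-p[1])
r1=sorted([p for p,_ in reds(cv2.imread("pics/w1.png")) if p[0]<290],key=lambda p:-p[1])
for a,b,k in zip(r0,r1,(9,7,5,3)): print(k,a,b,*tri(c0,a,c1,b))
E
```

```text
clock: 1.28
position: [0.5518, 0.1303, 0.1734]
orientation: [2.375, 2.053, 0.003]
wrist_force: [-0.2, 0.3, 0.3]
width: 0.01
finger_force: 0.0
[0.55175843 0.13034357 0.17343461] 0.010256933474416438 [-0.23878092  0.25815335  0.27772082]
[314.3, 126.0] [294, 118, 42, 17, 649] [0.5546 0.1772 0.023 ]
[243.5, 161.7] [235, 153, 18, 18, 249] [0.4914 0.1566 0.023 ]
[247.4, 212.0] [240, 204, 16, 17, 220] [0.4852 0.112  0.023 ]
[250.8, 257.7] [243, 250, 16, 16, 198] [0.4788 0.0674 0.023 ]
[253.9, 299.9] [247, 292, 15, 16, 185] [0.4723 0.0224 0.023 ]
9 [262.7, 188.5] [271.0, 263.2] [ 0.46397193 -0.02608657  0.01579718] 0.0011232193323195917
7 [266.9, 145.1] [274.7, 230.2] [0.47112546 0.02043758 0.01999671] 0.0012843111546058982
5 [271.3, 98.3] [279.2, 193.4] [0.47743453 0.06535454 0.01689419] 0.0005061033855150429
3 [276.2, 47.6] [283.3, 155.0] [0.48395243 0.11068183 0.01845893] 0.0007353867342844266
```

View pics/w2.png

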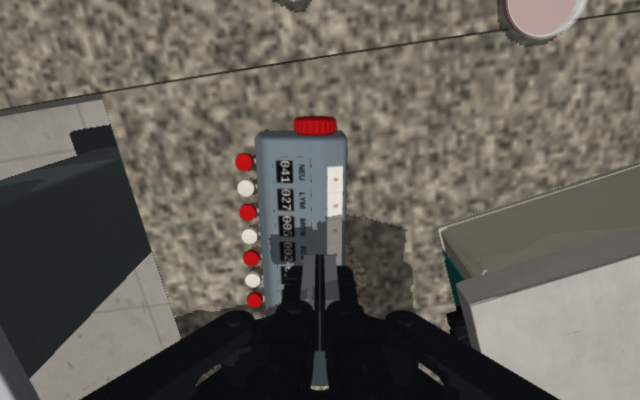

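Key positions are consistent at yaw ≈ −8.2°. The wheel blob at (314,126) gives counter x≈20 mm, y≈123.6 mm, and the y matches the given 123 mm. The timer is far off at the top of the picture. Next I work out the tool-frame moves.

```bash
cat >> h.py <<'E'
yw=-.1425;X=np.array([np.cos(yw),np.sin(yw),0]);Y=np.array([-X[1],X[0],0])
O=np.array([.4912,.156,0])+.0395*X-.0915*Y
def go(cx,cy,z):
    s=read_state();d=O+cx*1e-3*X+cy*1e-3*Y+[0,0,z*1e-3]-s["position"]
    return (R.from_rotvec(s["orientation"]).inv().apply(d)/.4).round(4)
def where():
    s=read_state();d=s["position"]-O;return np.r_[d@X,d@Y,d[2]]*1e3
E
python3 - <<'E'
from h import *
T=R.from_rotvec(read_state()["orientation"]).as_matrix();print(T.round(4),O,where())
print(go(10,131.5,60))
E
```

```text
[[ 1.445e-01  9.895e-01  3.100e-03]
 [ 9.895e-01 -1.445e-01  2.000e-04]
 [ 7.000e-04  3.000e-03 -1.000e+00]] [0.51730496 0.05981772 0.        ] [ 24.0928075   74.86903482 173.43859663]
[ 0.1413 -0.0365  0.2836]
```

```bash
python3 -m crank '[[[0,0,0],[0.0353,-0.0091,0.07],0],[[0,0,0],[0.0353,-0.0091,0.07],0],[[0,0,0],[0.0353,-0.0091,0.07],0],[[0,0,0],[0.0354,-0.0092,0.07],0],[[0,0,0],[0,0,0],0],[[0,0,0],[0,0,0],0],[[0,0,0],[0,0,0],0]]'
python3 - <<'E'
from h import *
print(where())
a=get_image("scene")[160:250,260:380];b=get_image("side")
print(proj(get_calibration("side"),O+.123*Y+[0,0,.044]))
u,v=proj(get_calibration("side"),O+.123*Y+[0,0,.044]).astype(int)
b=b[v-45:v+45,u-60:u+60]
cv2.imwrite("pics/s3.png",np.vstack([cv2.resize(i,None,fx=3.3,fy=3.3,interpolation=2) for i in(a,b)]))
E
```

```text
clock: 1.92
position: [0.5458, 0.1887, 0.0613]
orientation: [2.375, 2.054, 0.003]
wrist_force: [-0.1, -0.2, 1.0]
width: 0.004
finger_force: 0.0
[  9.87126181 131.65054826  61.29344715]
[299.30057206 168.57989235]
```

View pics/s3.png

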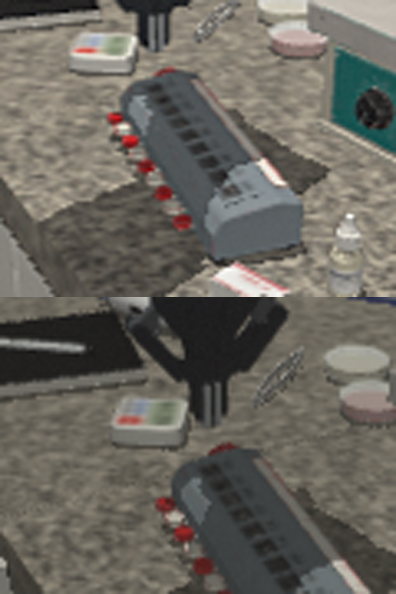

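The fingertips are just outside and above the red wheel, and the timer is well to the left, clear of them. I'll lower to near contact.

```bash
python3 -m crank '[[[0,0,0],[0,0,0.02],0],[[0,0,0],[0,0,0.015],0],[[0,0,0],[0,0,0],0],[[0,0,0],[0,0,0],0],[[0,0,0],[0,0,0],0]]'; python3 -m crank '[[[0,0,0],[0,0,0.0025],0],[[0,0,0],[0,0,0],0],[[0,0,0],[0,0,0],0]]';python3 -m crank '[[[0,0,0],[0,0,0.0025],0],[[0,0,0],[0,0,0],0],[[0,0,0],[0,0,0],0]]'
python3 -c "
from h import *
print(where())"
```

```text
clock: 2.43
position: [0.5443, 0.189, 0.0453]
orientation: [-2.376, -2.055, 0.0]
wrist_force: [-0.3, 0.2, 0.0]
width: -0.001
finger_force: 0.0
clock: 2.68
position: [0.5445, 0.1891, 0.0444]
orientation: [2.376, 2.055, 0.0]
wrist_force: [0.3, -0.2, 0.3]
width: 0.001
finger_force: 0.0
clock: 2.93
position: [0.5444, 0.1891, 0.0433]
orientation: [-2.376, -2.055, 0.0]
wrist_force: [0.7, -0.1, 0.2]
width: -0.003
finger_force: 0.0
[  8.41908493 131.76599894  43.26116813]
```

```bash
for i in 1 2 3; do python3 -m crank '[[[0,0,0],[0,0,0.0015],0],[[0,0,0],[0,0,0],0],[[0,0,0],[0,0,0],0]]' | grep -E "pos|force"; done
```

```text
position: [0.5444, 0.189, 0.0427]
wrist_force: [-1.0, 0.3, -0.0]
finger_force: 0.0
position: [0.5445, 0.1891, 0.0422]
wrist_force: [0.1, -0.7, 0.9]
finger_force: 0.4
position: [0.5446, 0.1891, 0.0417]
wrist_force: [-1.0, 0.7, 4.3]
finger_force: 1.9
```

```bash
for i in 1 2 3 4; do python3 -m crank '[[[0,0,0],[0,0.006,0],0],[[0,0,0],[0,0.006,0],0]]' | grep -E "pos|wrist"; done; python3 -c "
from h import *
print(where())"
```

```text
position: [0.5483, 0.1886, 0.042]
wrist_force: [-7.3, 0.5, 19.5]
position: [0.5548, 0.1877, 0.043]
wrist_force: [-2.1, -1.2, 16.1]
position: [0.56, 0.187, 0.0428]
wrist_force: [-0.8, -0.3, 11.3]
position: [0.5645, 0.1863, 0.0425]
wrist_force: [-1.0, -0.5, 8.1]
[ 28.71395419 131.93316007  42.50715486]
```

```bash
python3 -m crank '[[[0,0,0],[0,0,-0.015],0],[[0,0,0],[0,-0.022,0],0],[[0,0,0],[0,-0.022,0],0],[[0,0,0],[0,0,0.010],0],[[0,0,0],[0,0,0],0],[[0,0,0],[0,0,0],0],[[0,0,0],[0,0,0],0]]'
python3 - <<'E'
from h import *
print(where())
c=get_calibration("side")
for p in(O+.0205*X+.123*Y+[0,0,.044],read_state()["position"]):print(proj(c,p))
E
for i in 1 2 ; do python3 -m crank '[[[0,0,0],[0,0,0.0015],0],[[0,0,0],[0,0,0],0],[[0,0,0],[0,0,0],0]]' | grep -E "pos|wrist"; done
```

```text
clock: 4.93
position: [0.546, 0.1888, 0.0433]
orientation: [-2.376, -2.055, 0.0]
wrist_force: [0.4, 0.2, 0.0]
width: 0.003
finger_force: 0.0
[ 10.05858464 131.7776843   43.32286692]
[306.69996572 167.31578587]
[301.87098569 166.70666797]
position: [0.5462, 0.1888, 0.0429]
wrist_force: [-0.1, 0.3, -0.1]
position: [0.5462, 0.1889, 0.0425]
wrist_force: [-0.1, 0.3, 2.5]
```

```bash
python3 -m crank '[[[0,0,0],[0,0.005,-0.001],0],[[0,0,0],[0,0.005,-0.0005],0]]' | grep -E "pos|wrist"; for i in 1 2 3; do python3 -m crank '[[[0,0,0],[0,0.005,0],0],[[0,0,0],[0,0.005,0],0]]' | grep -E "pos|wrist"; done; python3 -c "
from h import *
print(where())
im=get_image('wrist');cv2.imwrite('pics/w4.png',cv2.resize(im[100:360,180:460],None,fx=2,fy=2))"
```

```text
position: [0.5496, 0.1883, 0.0429]
wrist_force: [-2.6, 0.8, 4.4]
position: [0.5541, 0.1877, 0.043]
wrist_force: [-2.8, 0.7, 3.6]
position: [0.5576, 0.1871, 0.0429]
wrist_force: [-4.6, 0.8, 6.1]
position: [0.5615, 0.1866, 0.0429]
wrist_force: [-3.7, 0.8, 6.9]
[ 25.72211397 131.72483288  42.92854699]
```

View pics/w4.png

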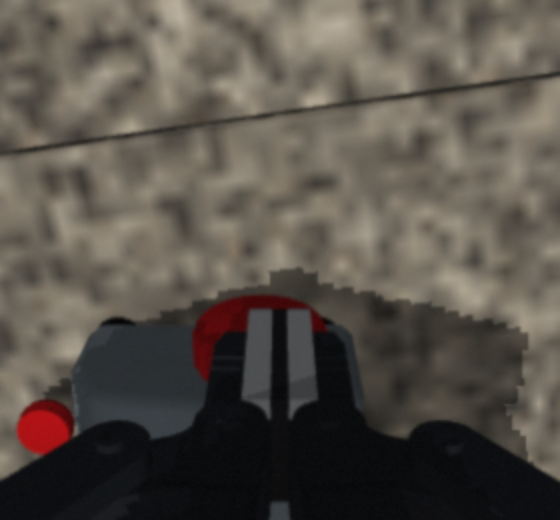

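The fingertip rests on the wheel. Tangential force rose to about 4 N, against about 1 N while rolling freely, which suggests the stop. I'll confirm with one light stroke.

```bash
python3 -m crank '[[[0,0,0],[0,0,-0.015],0],[[0,0,0],[0,-0.022,0],0],[[0,0,0],[0,0,0.0130],0],[[0,0,0],[0,0,0],0],[[0,0,0],[0,0,0],0],[[0,0,0],[0,0,0],0]]' | grep -E "pos|wrist"
python3 -m crank '[[[0,0,0],[0,0,0.0015],0],[[0,0,0],[0,0,0],0],[[0,0,0],[0,0,0],0]]' | grep -E "pos|wrist"
for i in 1 2 3 4; do python3 -m crank '[[[0,0,0],[0,0.004,0],0],[[0,0,0],[0,0.004,0],0]]' | grep -E "pos|wrist"; done; python3 -m crank '[[[0,0,0],[0,0,0],0]]' | grep -E "pos|wrist"
```

```text
position: [0.5529, 0.1878, 0.0435]
wrist_force: [0.0, 0.2, 0.2]
position: [0.5531, 0.1878, 0.0431]
wrist_force: [-0.3, 0.5, 0.5]
position: [0.5561, 0.1874, 0.0431]
wrist_force: [-0.5, 0.8, 2.5]
position: [0.5595, 0.1869, 0.0431]
wrist_force: [-1.7, 0.5, 2.5]
position: [0.5628, 0.1864, 0.0431]
wrist_force: [-1.3, -0.4, 2.3]
position: [0.5659, 0.1859, 0.0431]
wrist_force: [-1.7, 0.8, 2.0]
position: [0.5663, 0.1859, 0.0431]
wrist_force: [-0.1, 0.2, 1.3]
```

```bash
python3 -m crank '[[[0,0,0],[0,0,-0.015],0],[[0,0,0],[0,-0.026,0],0],[[0,0,0],[0,0,0.015],0],[[0,0,0],[0,0,0.001],0],[[0,0,0],[0,0,0.001],0],[[0,0,0],[0,0,0],0],[[0,0,0],[0,0,0],0]]' | grep -E "pos|wrist"
for i in 1 2 3 4 5; do python3 -m crank '[[[0,0,0],[0,0.004,0],0]]' | grep -E "pos|wrist"; done;  python3 -m crank '[[[0,0,0],[0,0,-0.025],0],[[0,0,0],[0,0,-0.05],0],[[0,0,0],[0,0,0],0],[[0,0,0],[0,0,0],0],[[0,0,0],[0,0,0],0]]' | grep -E "pos|wrist"
python3 - <<'E'
from h import *
print(where())
c=get_calibration("wrist");im=get_image("wrist")
for p,t in reds(im): print(p,t,plane(c,p,.023).round(4))
s=get_image("scene")
print("scene");[print(p,t[2:]) for p,t in reds(s)]
cv2.imwrite("pics/s5.png",s)
d=cv2.absdiff(s,cv2.imread("pics/scene0.png")).max(2);print((d[185:262,285:380]>40).sum())
E
```

```text
position: [0.5556, 0.1876, 0.0427]
wrist_force: [-4.3, 0.2, 8.5]
position: [0.5564, 0.1875, 0.0426]
wrist_force: [-7.2, 0.8, 12.4]
position: [0.5577, 0.1873, 0.0426]
wrist_force: [-7.7, 2.3, 12.5]
position: [0.5589, 0.1872, 0.0426]
wrist_force: [-10.4, 2.9, 16.8]
position: [0.5601, 0.1871, 0.0428]
wrist_force: [-12.6, 2.8, 22.0]
position: [0.5615, 0.1869, 0.0431]
wrist_force: [-15.0, 2.8, 25.3]
position: [0.5634, 0.1862, 0.0719]
wrist_force: [1.0, 0.8, -0.8]
[ 27.7318938  131.61596117  71.89200637]
[212.5, 22.9] [190, 2, 46, 42, 1061] [0.5274 0.3019 0.023 ]
[295.3, 248.6] [278, 237, 38, 28, 685] [0.5472 0.1757 0.023 ]
[320.1, 250.5] [318, 248, 5, 6, 19] [0.5617 0.1723 0.023 ]
[212.0, 285.5] [201, 274, 23, 23, 415] [0.4917 0.158  0.023 ]
scene
[135.3, 122.1] [46, 24, 561]
[328.6, 117.3] [11, 13, 89]
[487.3, 277.0] [10, 9, 44]
3522
```

That confirms the hard stop: tangential force climbed with no slip. The press was heavier than I wanted, so I'll check from a w2-like pose that the counter did not shift.

```bash
python3 -m crank '[[[0,0,0],[-0.0475,-0.004,-0.085],0],[[0,0,0],[-0.0475,-0.004,-0.085],0],[[0,0,0],[-0.047,0,-0.083],0],[[0,0,0],[0,0,0],0],[[0,0,0],[0,0,0],0],[[0,0,0],[0,0,0],0],[[0,0,0],[0,0,0],0]]' | grep -E "pos|wrist"
python3 - <<'E'
from h import *
print(where())
c=get_calibration("wrist");im=get_image("wrist");cv2.imwrite("pics/w6.png",im)
for p,t in reds(im): print(p,t,plane(c,p,.023).round(4))
print(go(-43.5,91.5,40),go(-43.5,91.5,80))
E
```

```text
position: [0.5511, 0.1309, 0.1719]
wrist_force: [-0.8, 0.1, 0.9]
[ 23.39544636  75.12311448 171.9130607 ]
[315.9, 126.5] [295, 118, 43, 18, 678] [0.5544 0.1772 0.023 ]
[244.9, 162.3] [237, 154, 17, 18, 245] [0.4913 0.1566 0.023 ]
[248.5, 212.7] [241, 204, 16, 18, 220] [0.4849 0.112  0.023 ]
[251.7, 258.5] [244, 251, 16, 16, 195] [0.4784 0.0675 0.023 ]
[254.9, 300.7] [248, 293, 15, 16, 184] [0.4721 0.0224 0.023 ]
[ 0.0407 -0.1663  0.3301] [ 0.0407 -0.1666  0.2301]
```

View pics/w6.png

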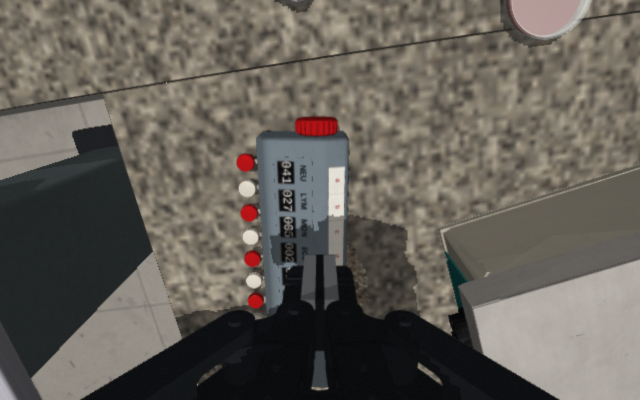

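The counter has not moved: all key positions agree within 0.5 mm with the earlier look. Now key 1.

```bash
python3 -m crank '[[[0,0,0],[0.0102,-0.0416,0.057],0],[[0,0,0],[0.0102,-0.0416,0.057],0],[[0,0,0],[0.0102,-0.0416,0.057],0],[[0,0,0],[0.0102,-0.0416,0.057],0],[[0,0,0],[0,0,0.09],0],[[0,0,0],[0,0,0.02],0],[[0,0,0],[0,0,0],0],[[0,0,0],[0,0,0],0],[[0,0,0],[0,0,0],0]]' | grep -E "pos|wrist"
python3 - <<'E'
from h import *
print(where(),go(-43.5,92,25))
a=get_image("scene")[160:250,260:380];b=get_image("side")
u,v=proj(get_calibration("side"),O+.08*Y+[0,0,.044]).astype(int)
cv2.imwrite("pics/s7.png",np.hstack([cv2.resize(i,None,fx=3.3,fy=3.3,interpolation=2) for i in(a,b[v-45:v+45,u-60:u+60])]))
E
```

```text
position: [0.49, 0.1564, 0.0395]
wrist_force: [0.2, -0.2, 0.3]
[-40.73646901  91.75558759  39.54594408] [ 0.0006 -0.007   0.0364]
```

View pics/s7.png

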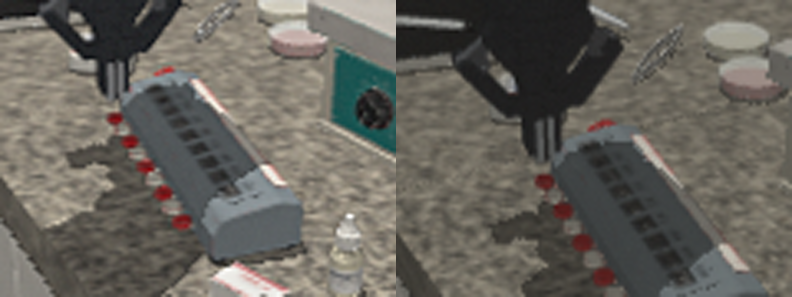

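The fingertip is directly over key 1, in front of the housing face, with the other keys free. I'll press in small steps until the force rises above the 2.8 N hold.

```bash
python3 -m crank '[[[0,0,0],[0.0005,-0.006,0.018],0],[[0,0,0],[0,0,0.018],0],[[0,0,0],[0,0,0],0],[[0,0,0],[0,0,0],0],[[0,0,0],[0,0,0],0]]' | grep -E "pos|wrist"
for i in 1 2 3 4 5; do python3 -m crank '[[[0,0,0],[0,0,0.0025],0],[[0,0,0],[0,0,0],0]]' | grep -E "pos|wrist"; done
```

```text
position: [0.4861, 0.1568, 0.0238]
wrist_force: [-0.5, 0.3, 0.4]
position: [0.4863, 0.1568, 0.0229]
wrist_force: [-0.1, -0.0, -0.5]
position: [0.4863, 0.1568, 0.0219]
wrist_force: [-0.1, 0.1, 2.2]
position: [0.4863, 0.1569, 0.0209]
wrist_force: [-0.1, -0.2, 1.1]
position: [0.4863, 0.1568, 0.0199]
wrist_force: [-0.3, -0.1, 2.2]
position: [0.4863, 0.1569, 0.0189]
wrist_force: [0.6, 0.6, 1.9]
```

```bash
for i in 1 2 3; do python3 -m crank '[[[0,0,0],[0,0,0.0012],0],[[0,0,0],[0,0,0],0],[[0,0,0],[0,0,0],0]]' | grep -E "pos|wrist"; done
```

```text
position: [0.4863, 0.1569, 0.0185]
wrist_force: [0.7, -0.2, 2.2]
position: [0.4864, 0.1569, 0.0182]
wrist_force: [0.1, -0.2, 6.3]
position: [0.4864, 0.1569, 0.018]
wrist_force: [-1.2, -0.6, 9.9]
```

Key 1 bottomed at 18.2 mm. Release and go to key 6.

```bash
python3 -m crank '[[[0,0,0],[0,0,-0.03],0],[[0,0,0],[0,0,-0.03],0],[[0,0,0],[0,0,0],0],[[0,0,0],[0,0,0],0]]' | grep -E "pos|wrist"; python3 -c "
from h import *
print(where(),go(-43.5,-22,30))"
```

```text
position: [0.4864, 0.1569, 0.0415]
wrist_force: [0.3, -0.0, 0.1]
[-44.37255428  91.70204816  41.51780789] [-0.2843  0.0027  0.0287]
```

```bash
python3 -m crank '[[[0,0,0],[-0.071,0.0006,0],0],[[0,0,0],[-0.071,0.0007,0],0],[[0,0,0],[-0.071,0.0007,0],0],[[0,0,0],[-0.0713,0.0007,0],0],[[0,0,0],[0,0,0.01],0],[[0,0,0],[0,0,0.01],0],[[0,0,0],[0,0,0],0],[[0,0,0],[0,0,0],0]]' | grep -E "pos|wrist"
python3 - <<'E'
from h import *
print(where(),go(-43.5,-22,25))
a=get_image("scene")[175:265,260:380];b=get_image("side")
u,v=proj(get_calibration("side"),O-.02*Y+[0,0,.044]).astype(int)
cv2.imwrite("pics/s8.png",np.hstack([cv2.resize(i,None,fx=3.3,fy=3.3,interpolation=2) for i in(a,b[v-45:v+45,u-60:u+60])]))
E
```

```text
position: [0.4704, 0.0449, 0.0328]
wrist_force: [0.6, 0.6, -0.0]
[-44.30232157 -21.44127827  32.82332105] [-0.0014  0.002   0.0196]
```

View pics/s8.png

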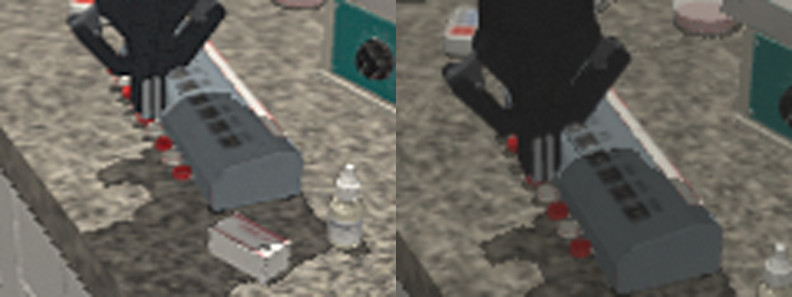

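The fingertip hangs over the white key 6, with red 7, white 8 and red 9 visible toward the right end and the housing face clear behind. Press.

```bash
python3 -m crank '[[[0,0,0],[-0.001,0.001,0.012],0],[[0,0,0],[0,0,0.011],0],[[0,0,0],[0,0,0],0],[[0,0,0],[0,0,0],0]]' | grep -E "pos|wrist"
for i in 1 2 3 4 5; do python3 -m crank '[[[0,0,0],[0,0,0.0025],0],[[0,0,0],[0,0,0],0]]' | grep -E "pos|wrist"; done
```

```text
position: [0.4708, 0.0439, 0.0239]
wrist_force: [0.2, -0.3, 0.6]
position: [0.4712, 0.0437, 0.0232]
wrist_force: [0.4, 0.1, -0.3]
position: [0.4713, 0.0437, 0.0223]
wrist_force: [0.8, 0.1, 1.0]
position: [0.4713, 0.0437, 0.0213]
wrist_force: [-0.5, 0.1, 0.9]
position: [0.4713, 0.0437, 0.0202]
wrist_force: [0.8, -0.3, 1.9]
position: [0.4713, 0.0437, 0.0192]
wrist_force: [0.5, -0.4, 2.5]
```

```bash
for i in 1 2 3; do python3 -m crank '[[[0,0,0],[0,0,0.0014],0],[[0,0,0],[0,0,0],0],[[0,0,0],[0,0,0],0]]' | grep -E "pos|wrist"; done
```

```text
position: [0.4713, 0.0437, 0.0187]
wrist_force: [0.9, 0.3, 1.8]
position: [0.4714, 0.0437, 0.0183]
wrist_force: [0.6, -0.9, 4.1]
position: [0.4714, 0.0437, 0.018]
wrist_force: [-0.7, 0.5, 9.8]
```

Key 6 bottomed with the same force profile as a single key. Release and go to key 3.

```bash
python3 -m crank '[[[0,0,0],[0,0,-0.03],0],[[0,0,0],[0,0,-0.025],0],[[0,0,0],[0,0,0],0],[[0,0,0],[0,0,0],0]]' | grep -E "pos|wrist"; python3 -c "
from h import *
print(where(),go(-43.5,46.2,30))"
```

```text
position: [0.4713, 0.0437, 0.0396]
wrist_force: [-0.4, -0.5, 0.7]
[-43.20340847 -22.52254224  39.56270465] [ 0.1718 -0.0011  0.0239]
```

```bash
python3 -m crank '[[[0,0,0],[0.0573,-0.0004,0],0],[[0,0,0],[0.0573,-0.0004,0],0],[[0,0,0],[0.0572,-0.0003,0],0],[[0,0,0],[0,0,0.02],0],[[0,0,0],[0,0,0],0],[[0,0,0],[0,0,0],0],[[0,0,0],[0,0,0],0]]' | grep -E "pos|wrist"
python3 - <<'E'
from h import *
print(where(),go(-43.5,46.2,24))
a=get_image("scene")[165:255,260:380];b=get_image("side")
u,v=proj(get_calibration("side"),O+.04*Y+[0,0,.044]).astype(int)
cv2.imwrite("pics/s9.png",np.hstack([cv2.resize(i,None,fx=3.3,fy=3.3,interpolation=2) for i in(a,b[v-45:v+45,u-60:u+60])]))
E
```

```text
position: [0.4801, 0.111, 0.0311]
wrist_force: [-0.3, 0.5, 1.0]
[-44.1237196   45.3685156   31.13007003] [0.0021 0.0016 0.0178]
```

View pics/s9.png

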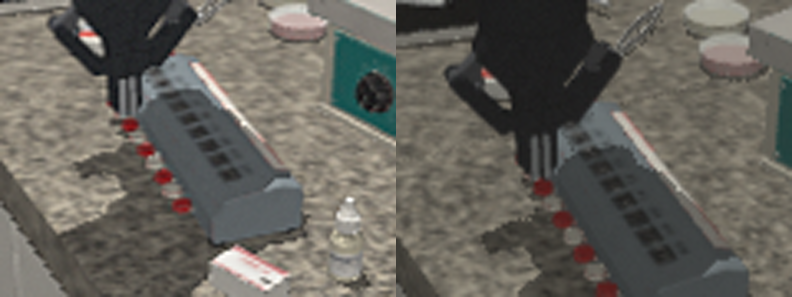

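The fingertip is over red key 3. Red keys 5, 7 and 9 are visible toward the right end in both views. Press.

```bash
python3 -m crank '[[[0,0,0],[0.0015,0.001,0.01],0],[[0,0,0],[0,0,0.0085],0],[[0,0,0],[0,0,0],0],[[0,0,0],[0,0,0],0]]' | grep -E "pos|wrist"
for i in 1 2 3 4 5; do python3 -m crank '[[[0,0,0],[0,0,0.0025],0],[[0,0,0],[0,0,0],0]]' | grep -E "pos|wrist"; done
```

```text
position: [0.4809, 0.1121, 0.0239]
wrist_force: [-0.2, 1.2, 0.5]
position: [0.4811, 0.1123, 0.0231]
wrist_force: [0.1, 0.5, -0.4]
position: [0.4812, 0.1123, 0.0222]
wrist_force: [-0.6, 0.5, 0.5]
position: [0.4813, 0.1123, 0.0212]
wrist_force: [0.2, -1.0, 1.4]
position: [0.4812, 0.1123, 0.0201]
wrist_force: [0.0, -0.0, 2.4]
position: [0.4812, 0.1123, 0.0191]
wrist_force: [0.8, -0.0, 1.8]
```

```bash
for i in 1 2 3; do python3 -m crank '[[[0,0,0],[0,0,0.0014],0],[[0,0,0],[0,0,0],0],[[0,0,0],[0,0,0],0]]' | grep -E "pos|wrist"; done; python3 -m crank '[[[0,0,0],[0,0,-0.03],0],[[0,0,0],[0,0,-0.05],0],[[0,0,0],[0,0,-0.08],0],[[0,0,0],[0,0,-0.08],0],[[0,0,0],[0.03,0.07,-0.08],0],[[0,0,0],[0.03,0.09,0],0],[[0,0,0],[0,0,0],0],[[0,0,0],[0,0,0],0],[[0,0,0],[0,0,0],0]]' 
python3 - <<'E'
from h import *
c=get_calibration("wrist");im=get_image("wrist")
for p,t in reds(im): print(p,t[2:],plane(c,p,.023).round(4))
E
```

```text
position: [0.4812, 0.1123, 0.0186]
wrist_force: [0.6, 0.2, 3.0]
position: [0.4813, 0.1123, 0.0183]
wrist_force: [-1.4, -0.8, 5.0]
position: [0.4814, 0.1123, 0.018]
wrist_force: [-2.0, 0.4, 11.0]
clock: 19.35
position: [0.5451, 0.1263, 0.1427]
orientation: [-2.375, -2.054, 0.003]
wrist_force: [-0.6, 0.4, 0.5]
width: 0.005
finger_force: 0.0
[322.6, 124.0] [47, 20, 832] [0.5544 0.1773 0.023 ]
[243.6, 163.8] [20, 20, 302] [0.4913 0.1567 0.023 ]
[247.6, 219.3] [18, 19, 268] [0.4849 0.1122 0.023 ]
[251.4, 269.4] [18, 18, 237] [0.4786 0.0675 0.023 ]
[256.2, 312.5] [16, 13, 132] [0.4738 0.0249 0.023 ]
```

All three keys bottomed and were released, the wheel is at its stop, and the counter has not moved. Handing in.

```bash
python3 -c "
from station import *
print(sign_off())"
```

```text
the job is handed in; nothing more can be done
None
```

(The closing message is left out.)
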